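Fit and lock an orbital shaker platform

ROBOT

A 6-joint arm with a two-finger parallel gripper is mounted at the origin on the work surface. World frame = base frame: x ahead of the robot, y to its left, z up, the work surface at z = 0. Lengths are in m, angles in rad, forces in N, time in s.
With the tool pointing down it reaches from about 0.35 to 0.975 m from the base axis. Payload 17.4 kg.
Tool frame: the origin (TCP) lies at the very end of the fingers, on their centre line; the grasp point (between the pads) lies 19 mm behind it (bot.hold_point_z is the distance from the TCP to the grasp point, in m); z points along the fingers, y is the line along which they close (so a half turn about z gives the same grasp; the last joint's range is limited). The gripper opens to 85 mm and grips with 20 to 120 N. Pads are 22 mm wide; open, the fingers measure 114 mm over their backs; the gripper's body (76 mm by 85 mm) begins 54 mm behind the grasp point. The pads swing forward as they close: fully open they stand 13 mm farther back than shut.
Start: joints at [1.116, 0.116, 1.442, -0, 1.584, -0.038], TCP at [0.273, 0.617, 0.231] pointing down, gripper open.
Joint ranges: [-2.83, 2.83], [-0.83, 2.19], [0.07, 2.5], [-1.14, 4.28], [0.01, 3], [-2.97, 2.97]. Speed limits (rad/s): [1.89, 1.89, 2.22, 3.14, 3.14, 3.14].

INTERFACE

Orientations are given as a rotation vector (axis times angle).
In Python, from plant import bot gives the robot as it stands.
- The arm moves only by the shell command python3 -m creep 'ROWS' [FORCE]. ROWS is a JSON object whose one key "deltas" holds a list of rows, each an object of numbers: "ax", "ay", "az": the turn, a rotation vector about the tool's x, y, z in units of 6 degrees (1.0 is 6 degrees); "dx", "dy", "dz": the shift along the tool's x, y, z in units of 60 mm (1.0 is 60 mm); "claw": the finger opening in mm, from 0 to 85.4. A call has 1 to 12 rows; each row shifts and turns the commanded pose from where the row before left it, along the tool's axes as they then stand; what a row does not reach is not made up. A row lasts 1/8 s, in which the tool goes at most 62.5 mm and 10.7 degrees, less where a joint would pass 70% of its speed; a pose out of reach is approached as far as the arm can. A call is refused whole if a number of a shift passes 1 or a number of a turn 1, either way. A call with a gripper value outside its range is refused whole. The fingers move at their own pace and stop on an object; FORCE is the grip in N (left out, the last holds). Time passes only in rows, so rows that do not move let the fingers close. It gives the time, the measured TCP pose, the force, the opening and the grip force at its end, in the units of the state.
- bot.sense(): the state, without advancing time (a new reading comes with each control period).
- bot.grab_frame(name): name is "scene" or "top" or "wrist"; returns (picture, depth): 400x640x3 uint8, red, green, blue; 400x640 float32, m along the optical axis (not along the pixel's ray), 0 where there is no reading.
- bot.camera_params(name): a dict with "K" (3x3 intrinsics, pixels), "D" ([k1, k2, p1, p2, k3] as OpenCV has them; the pictures are not rectified), "extrinsics" (4x4, takes a point from camera to world coordinates); the wrist camera has in their place "hand_eye" (4x4, takes a point from camera to tool coordinates, whose origin is the TCP and whose axes are the flange's). Camera axes: x right, y up, looking along -z (the intrinsics and any distortion apply to the point x, -y, -z); pixel columns grow to the right and rows downward; lengths in m; the calibration is good to about 2 mm. A picture is of the moment at which its call begins: read the wrist's pose just before it. camera_params takes no time and is no camera call.
- bot.hand_in(): hands the job in; it is judged then, once.
The state is a dict: "time_s": time; "joints": joint angles; "qd": joint speeds; "effort": joint torques, N m; "tool_pos": TCP position; "orientation": TCP orientation; "ft_force": force on the tool from outside, world axes, zero at the start; "torque": the same for the moment, N m; "grip_width": opening from 0.0 (shut) to 1.0 (fully open); "grip_force": force on a finger pad.
Only numpy, scipy, OpenCV 4.12 (cv2) and the standard library are available. Lean on these libraries where they do the work, as an engineer would, in place of code of your own. Each camera call takes 0.05 s, during which the arm holds its last target. There are 200 camera calls.

TASK

The small orbital shaker on the bench is missing its platform: carry the aluminium platform over to it, lay it on the carriage and slide it about with light pressure until all four holes drop over the locating pins and it sits fully home and flat. Then swing the red latch all the way over the platform's edge to lock it, and let go. Never force the platform down on the shaker, keep it roughly level while you carry it, and leave everything else on the bench where it is.

Things in the scene. Friction and masses are not known exactly. Their poses are not given: they have to be found in the camera images.
- shaker: Orbital shaker fixed to the bench, cream housing 240 x 240 mm, 85 mm high; origin: centre of its underside, z up, -x its front with the black control panel. On top it carries an aluminium carriage, 150 along x by 190 along y, upper face 100 mm above the origin, with a 45 mm ear at the front for the latch. The carriage is always square to the housing and the stopped drive holds it firmly.
- orbit_centre (a point): Point on the housing's vertical axis, level with the carriage's upper face. The carriage's centre is parked anywhere on a circle of 8 mm radius about it; where on it is not measured. Four steel locating pins stand on the carriage at x = +-55, y = +-78 mm from the carriage's centre: 8 mm thick, 8 mm tall, tips bevelled to 5 mm. They can be seen from above until covered.
- platform: Loose platform, 0.4 to 0.65 kg: aluminium plate 150 (x) by 190 (y) by 5 mm, blue mat on top. Four through holes 11 mm wide at x = +-55, y = +-78 mm. Origin: centre of the plate's underside. Fits the carriage either way round (half a turn). Lying on the pin tips, its underside is 8 mm above the carriage's face; seated, it touches it and the pins stand 3 mm out of the plate.
- bar (a point): Centre of the platform's black rubber-covered bar, to lift and move it by: it runs along the platform's y axis, 14 mm wide, 16 mm high, its centre 40 mm above the plate's underside (33 mm above the mat), free for 165 mm between two end cheeks 50 mm high.
- latch (a joint): Red swing latch on the carriage's ear, rad. 0 = open (starts at 0 to 0.15): its 50 mm nose lies along the platform's front edge towards the shaker's +y. 1.57 = locked, at its stop: turned a quarter clockwise seen from above, nose pointing +x over the seated platform's front edge; an unseated platform blocks it. It takes about 1.5 N at the peg and stays where it is left.
- latch_area (a point): Where the latch's pivot would be if the carriage stood on the orbit's centre: 105 mm in front (-x) of it, level with the carriage's face; the true pivot is as far off as the carriage. The latch is 14 mm wide, its top 11 mm above that face. Its grip peg, round, red, 12 mm thick, stands on the tail 35 mm from the pivot, on the side away from the nose, and reaches from 11 to 45 mm above that face.
- tube_rack: White rack of capped sample tubes, 75 x 150 x 96 mm, loose, to be left alone; origin: centre of its underside
- petri_stack: Stack of three red agar dishes, 94 mm across, 46 mm high, loose, to be left alone; origin: centre of its underside
- petri_dish: Single red agar dish, 94 mm across, 15 mm high, loose, to be left alone; origin: centre of its underside
- tip_box: Blue box of pipette tips, 87 x 122 x 67 mm, loose, to be left alone; origin: centre of its underside
- specimen_jar: Specimen jar with yellow cap, 60 mm across, 75 mm high, loose, to be left alone; origin: centre of its underside
- timer: White bench timer, 65 x 65 x 18 mm, loose, to be left alone; origin: centre of its underside

How it is judged:
On the way, in this order (a step that is already met when the one before it is completed fails the run):
1. the platform sits fully home over the four pins with the latch still open (z of platform in the frame of shaker between 0.097 and 0.102 m and horizontal distance between platform and shaker below 0.013 m and angle between platform's own z axis and vertical below 0.03 rad and value of joint latch below 0.4 rad), for 0.2 s.
2. the latch is swung over the platform's edge to its stop (value of joint latch above 1.4 rad), for 0.2 s.
At the end, for the whole second after the job is handed in: The platform lies flat (within 1.7 degrees) and fully down on the carriage, its underside within 2 mm of the carriage's face with all four pins in their holes, at rest and released; the latch stands over its front edge, within 10 degrees of its stop (above 1.4 rad) (z of platform in the frame of shaker between 0.097 and 0.102 m and horizontal distance between platform and shaker below 0.013 m and angle between platform's own z axis and vertical below 0.03 rad and angle between the x axis of platform and the x axis of shaker, either way round below 0.06 rad and value of joint latch above 1.4 rad and linear speed of platform below 0.02 m/s); the robot touches nothing.
It fails at once if the platform is pressed on the pins with more than 40 N while it is not yet home (contact force between platform and shaker above 40 N and z of platform in the frame of shaker above 0.103 m).
It fails at once if the platform is slammed or forced on the shaker with more than 70 N (contact force between platform and shaker above 70 N).
It fails at once if the platform is tipped more than 30 degrees (angle between platform's own z axis and vertical above 0.52 rad).
It fails at once if another thing on the bench is shifted by more than 2 cm (distance of any of tube_rack, petri_stack, petri_dish, tip_box, specimen_jar, timer from where it was at the start of the episode above 0.02 m).
It also fails if it takes over 64 s, if anything falls off the work surface, if the arm or the gripper's body presses on something with over 40 N, if the wrist force passes 120 N, or if a joint passes its speed limit or range.

## Working session

There is one attempt and no reset: what is moved stays moved. The work goes in short steps, Python scripts to look and compute and a shell command to move; the robot and the scene stay as the last step left them, time stands still between calls to the robot, and variables do not carry over. Pictures are saved under pics/ and viewed, at most 13 in all, crops included, and the job is handed in when it is done.

```bash
mkdir -p pics
cat > h.py <<'E'
import numpy as np, cv2
from plant import bot
from scipy.spatial.transform import Rotation as R
def tool():
    s=bot.sense(); T=np.eye(4); T[:3,:3]=R.from_rotvec(s["orientation"]).as_matrix(); T[:3,3]=s["tool_pos"]; return T
def grab(n):
    c=bot.camera_params(n); E=tool()@np.array(c["hand_eye"]) if n=="wrist" else np.array(c["extrinsics"])
    im,d=bot.grab_frame(n); return im,d,(np.array(c["K"]),np.array(c["D"],float),E)
def rays(uv,cam):
    K,D,E=cam; p=cv2.undistortPoints(np.array(uv,float).reshape(-1,1,2),K,D).reshape(-1,2)
    return np.c_[p[:,0],-p[:,1],-np.ones(len(p))]@E[:3,:3].T, E[:3,3]
def onz(uv,z,cam):
    r,o=rays(uv,cam); return o+r*((z-o[2])/r[:,2])[:,None]
def ondepth(uv,d,cam):
    r,o=rays(uv,cam); u=np.array(uv,int).reshape(-1,2); return o+r*d[u[:,1],u[:,0]][:,None]
E
python3 - <<'E'
from h import *
for n in("top","scene"):
    im,d,c=grab(n); cv2.imwrite(f"pics/{n}0.png",im[:,:,::-1]); np.savez(f"{n}0.npz",im=im,d=d,K=c[0],D=c[1],E=c[2])
    print(n,c[0].tolist(),c[1],c[2].round(3).tolist())
s=bot.sense();print(s["time_s"],s["orientation"],tool().round(3),bot.hold_point_z); print(bot.camera_params("wrist"))
E
```

```text
top [[406.7575483090486, 0.0, 313.3891917157135], [0.0, 406.7575483090486, 199.3905554429509], [0.0, 0.0, 1.0]] [-0.00234289  0.          0.          0.          0.        ] [[-0.02, 0.992, -0.126, 0.391], [-1.0, -0.02, -0.003, 0.021], [-0.006, 0.126, 0.992, 1.216], [0.0, 0.0, 0.0, 1.0]]
scene [[361.29676760986644, 0.0, 316.6389321454211], [0.0, 361.29676760986644, 200.17015623026364], [0.0, 0.0, 1.0]] [-0.07403082  0.          0.          0.          0.        ] [[0.07, -0.866, 0.495, 1.157], [0.997, 0.066, -0.026, -0.008], [-0.01, 0.496, 0.868, 1.155], [0.0, 0.0, 0.0, 1.0]]
0.1 [-6.49927248e-01 -3.07337671e+00  1.58564317e-03] [[-0.914  0.405 -0.     0.273]
 [ 0.405  0.914 -0.001  0.617]
 [ 0.    -0.001 -1.     0.231]
 [ 0.     0.     0.     1.   ]] 0.0187
{'K': array([[297.33788559,   0.        , 324.16247245],
       [  0.        , 297.33788559, 200.99808591],
       [  0.        ,   0.        ,   1.        ]]), 'D': array([-0.04605114,  0.        ,  0.        ,  0.        ,  0.        ]), 'hand_eye': array([[-4.10826767e-04,  9.50808290e-01,  3.09779641e-01,
         7.89063338e-02],
       [ 9.99999367e-01,  6.62266107e-05,  1.12291981e-03,
        -5.98315214e-04],
       [ 1.04716581e-03,  3.09779907e-01, -9.50807716e-01,
        -1.43041830e-01],
       [ 0.00000000e+00,  0.00000000e+00,  0.00000000e+00,
         1.00000000e+00]])}
```

View pics/top0.png

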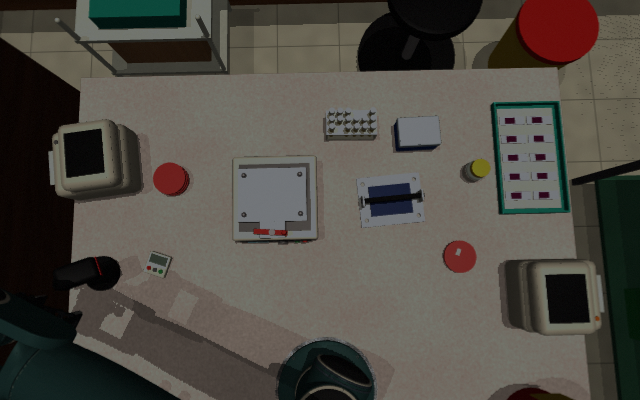

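View pics/scene0.png

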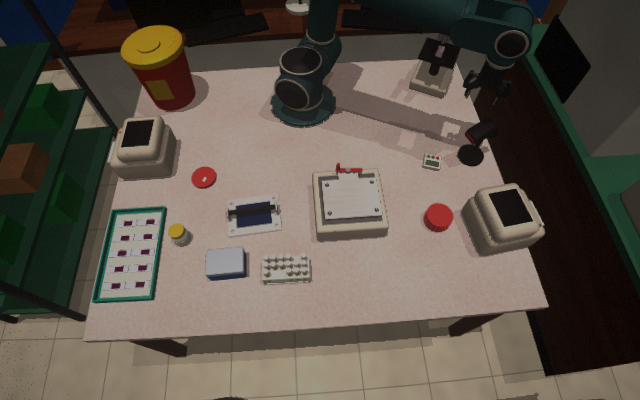

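The top view shows the shaker at (275,198), with pins near (242,213), (298,174), etc. The latch is at (270,232). The platform is at (391,200), with its black bar running from (360,202) to (423,196).

Run:
```python
from h import *
f=np.load("top0.npz"); im=f["im"]; d=f["d"]; cam=(f["K"],f["D"],f["E"])
c=cv2.resize(im[140:250,225:435],None,fx=3.8,fy=3.8,interpolation=cv2.INTER_CUBIC); cv2.imwrite("pics/crop0.png",c[:,:,::-1])
hsv=cv2.cvtColor(im,cv2.COLOR_RGB2HSV)
# bar: black blob in platform region
m=(hsv[:,:,2]<45).astype(np.uint8); w=np.zeros_like(m); w[165:235,350:432]=1
n,l,st,ce=cv2.connectedComponentsWithStats(m*w)
for i in range(1,n):
    if st[i,4]>20:
        ys,xs=np.where(l==i); P=onz(np.c_[xs,ys],0.047,cam); print("bar",st[i],onz([ce[i]],0.048,cam).round(4)); r=cv2.minAreaRect(P[:,:2].astype(np.float32)*1000); print(r)
# plate corners
pl=((d>0)).astype(np.uint8)
# pins in carriage
g=cv2.cvtColor(im,cv2.COLOR_RGB2GRAY); 
mm=((g<cv2.blur(g,(15,15)).astype(int)-25)).astype(np.uint8); w=np.zeros_like(m); w[160:225,234:312]=1
n,l,st,ce=cv2.connectedComponentsWithStats(mm*w)
for i in range(1,n):
    if 3<st[i,4]<60: print("pin",st[i],ce[i].round(1),onz([ce[i]],0.108,cam).round(4))
red=((hsv[:,:,1]>150)&((hsv[:,:,0]<8)|(hsv[:,:,0]>172))).astype(np.uint8); w=np.zeros_like(m); w[220:250,240:320]=1
ys,xs=np.where(red*w); print("latch",xs.min(),xs.max(),ys.min(),ys.max(),onz([[xs.min(),ys.mean()],[xs.max(),ys.mean()]],.111,cam).round(3))
for p in [(260,195),(242,230),(375,215),(391,198),(437,180)]: print(p,ondepth([p],d,cam).round(3))
```

```text
bar [365 190  57  15 409] [[ 0.5374 -0.2067  0.048 ]]
((534.5444946289062, -206.23568725585938), (31.66297721862793, 164.66067504882812), 7.169522285461426)
pin [241 173   6   5  21] [243.5 175.2] [[0.603  0.2167 0.108 ]]
pin [297 172   5   5  20] [299. 174.] [[0.6032 0.0627 0.108 ]]
pin [298 211   5   5  20] [300.1 213.2] [[0.4944 0.0615 0.108 ]]
pin [241 212   6   5  21] [243.5 214.3] [[0.4945 0.2163 0.108 ]]
pin [285 221  11   4  17] [288.4 221.7] [[0.4717 0.0938 0.108 ]]
pin [239 222  21   3  29] [247.8 222.4] [[0.4721 0.2046 0.108 ]]
latch 254 306 229 241 [[0.445 0.187 0.111]
 [0.442 0.046 0.111]]
(260, 195) [[0.548 0.172 0.101]]
(242, 230) [[0.453 0.224 0.089]]
(375, 215) [[ 0.494 -0.157  0.01 ]]
(391, 198) [[ 0.538 -0.199  0.051]]
(437, 180) [[ 0.598 -0.352 -0.005]]
```

View pics/crop0.png

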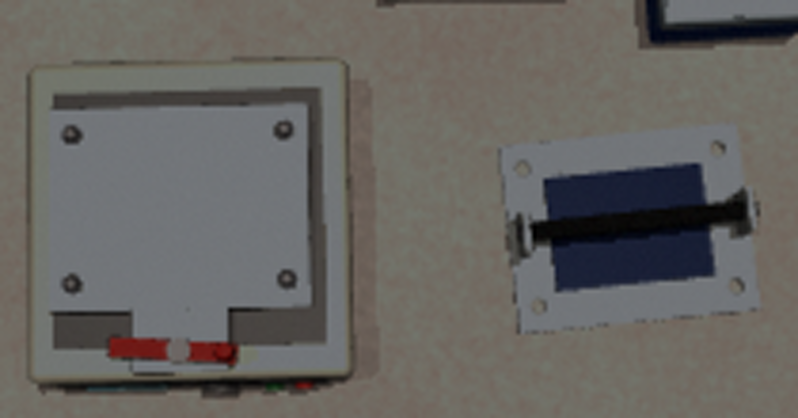

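```bash
python3 - <<'E'
from h import *
f=np.load("top0.npz"); cam=(f["K"],f["D"],f["E"])
h=np.array([(522,168),(718,148),(539,306),(736,286)])/3.8+[224.6,139.6]
P=onz(h,0.005,cam); print(P.round(4),P.mean(0).round(4))
a=np.degrees([np.arctan2(-(p[0]),p[1]) for p in (P[0]-P[1],P[2]-P[3])]); print("yaw",a,np.degrees([np.arctan2(p[1],p[0]) for p in (P[0]-P[2],P[1]-P[3])]))
E
python3 -m creep '{"deltas":[{"az":1},{"az":1},{"az":1},{"az":1},{"az":1},{"az":1},{"az":1},{"az":1},{"az":1},{"az":1},{"az":0.1}]}'
```

```text
[[ 0.589  -0.1225  0.005 ]
 [ 0.6018 -0.2786  0.005 ]
 [ 0.4792 -0.132   0.005 ]
 [ 0.4917 -0.2871  0.005 ]] [ 0.5404 -0.2051  0.005 ]
yaw [4.7027546  4.63209104] [4.93736272 4.42126118]$.deltas[0]: bad value
```

```bash
python3 -m creep '{"deltas":[{"ax":0,"ay":0,"az":1,"dx":0,"dy":0,"dz":0,"claw":85},{"ax":0,"ay":0,"az":1,"dx":0,"dy":0,"dz":0,"claw":85},{"ax":0,"ay":0,"az":1,"dx":0,"dy":0,"dz":0,"claw":85},{"ax":0,"ay":0,"az":1,"dx":0,"dy":0,"dz":0,"claw":85},{"ax":0,"ay":0,"az":1,"dx":0,"dy":0,"dz":0,"claw":85},{"ax":0,"ay":0,"az":1,"dx":0,"dy":0,"dz":0,"claw":85},{"ax":0,"ay":0,"az":1,"dx":0,"dy":0,"dz":0,"claw":85},{"ax":0,"ay":0,"az":1,"dx":0,"dy":0,"dz":0,"claw":85},{"ax":0,"ay":0,"az":1,"dx":0,"dy":0,"dz":0,"claw":85},{"ax":0,"ay":0,"az":1,"dx":0,"dy":0,"dz":0,"claw":85},{"ax":0,"ay":0,"az":0.23,"dx":0,"dy":0,"dz":0,"claw":85}]}'
cat >> h.py <<'E'
def go(x,y,z,yaw=None):
    "remaining shift in tool units (60mm) to world target; turn needed in 6deg units"
    T=tool(); d=T[:3,:3].T@(np.array([x,y,z])-T[:3,3])/0.06
    cur=np.degrees(np.arctan2(T[1,1],T[0,1])); s=bot.sense()
    print("t",s["time_s"],"pos",T[:3,3].round(4),"yaw",cur.round(2),"tilt",T[:2,2].round(4),"units",d.round(3),"az",None if yaw is None else round((cur-yaw)/6,3),"F",np.round(s["ft_force"],1),"w",s["grip_width"],s["grip_force"])
E
python3 -c "
from h import *
go(.54,-.2055,.23,4.7)"
```

```text
time_s: 1.48
tool_pos: [0.2732, 0.6171, 0.2309]
orientation: [2.128, 2.311, -0.001]
ft_force: [0.2, -0.3, -0.7]
grip_width: 0.998
grip_force: 0.0
t 1.475 pos [0.2732 0.6171 0.2309] yaw 4.71 tilt [-0.0002 -0.0005] units [-14.029   3.306   0.021] az 0.001 F [ 0.2 -0.3 -0.7] w 0.9979859502977009 0.0
```

```bash
python3 -m creep '{"deltas":[{"ax":0,"ay":0,"az":0,"dx":-0.95,"dy":0.224,"dz":0,"claw":85},{"ax":0,"ay":0,"az":0,"dx":-0.95,"dy":0.224,"dz":0,"claw":85},{"ax":0,"ay":0,"az":0,"dx":-0.95,"dy":0.224,"dz":0,"claw":85},{"ax":0,"ay":0,"az":0,"dx":-0.95,"dy":0.224,"dz":0,"claw":85},{"ax":0,"ay":0,"az":0,"dx":-0.95,"dy":0.224,"dz":0,"claw":85},{"ax":0,"ay":0,"az":0,"dx":-0.95,"dy":0.224,"dz":0,"claw":85},{"ax":0,"ay":0,"az":0,"dx":-0.95,"dy":0.224,"dz":0,"claw":85},{"ax":0,"ay":0,"az":0,"dx":-0.95,"dy":0.224,"dz":0,"claw":85},{"ax":0,"ay":0,"az":0,"dx":-0.95,"dy":0.224,"dz":0,"claw":85},{"ax":0,"ay":0,"az":0,"dx":-0.95,"dy":0.224,"dz":0,"claw":85},{"ax":0,"ay":0,"az":0,"dx":-0.95,"dy":0.224,"dz":0,"claw":85},{"ax":0,"ay":0,"az":0,"dx":-0.95,"dy":0.224,"dz":0,"claw":85}]}' && python3 -m creep '{"deltas":[{"ax":0,"ay":0,"az":0,"dx":-0.88,"dy":0.206,"dz":0,"claw":85},{"ax":0,"ay":0,"az":0,"dx":-0.88,"dy":0.206,"dz":0,"claw":85},{"ax":0,"ay":0,"az":0,"dx":-0.87,"dy":0.206,"dz":0,"claw":85},{"ax":0,"ay":0,"az":0,"dx":0,"dy":0,"dz":0,"claw":85},{"ax":0,"ay":0,"az":0,"dx":0,"dy":0,"dz":0,"claw":85}]}'
python3 - <<'E'
from h import *
go(.54,-.2055,.12,4.7)
im,d,c=grab("wrist"); cv2.imwrite("pics/w1.png",im[:,:,::-1]); np.savez("w1.npz",im=im,d=d,K=c[0],D=c[1],E=c[2])
E
```

```text
time_s: 2.98
tool_pos: [0.4907, -0.0531, 0.2314]
orientation: [2.125, 2.313, 0.001]
ft_force: [0.4, 1.0, 0.2]
grip_width: 0.992
grip_force: 0.0
time_s: 3.6
tool_pos: [0.5403, -0.2051, 0.231]
orientation: [-2.126, -2.312, 0.0]
ft_force: [-0.3, 0.7, -0.3]
grip_width: 0.991
grip_force: 0.0
t 3.6 pos [ 0.5403 -0.2051  0.231 ] yaw 4.78 tilt [-0.0005  0.0004] units [-0.008 -0.005  1.851] az 0.013 F [-0.3  0.7 -0.3] w 0.9913690986405737 0.0
```

View pics/w1.png

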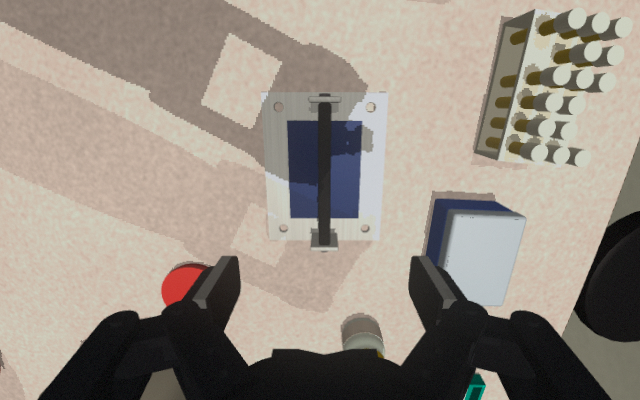

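The wrist view shows the bar vertical at column 324, between the fingers, with holes at (279,107), (370,107), (283,228) and (365,228).

Run:
```python
from h import *
f=np.load("w1.npz"); cam=(f["K"],f["D"],f["E"])
P=onz([(279,107),(370,107),(283,228),(365,228)],.005,cam); print(P.round(4),P.mean(0).round(4))
B=onz([(323.5,107),(324.5,228)],.048,cam); print(B.round(4)); b=B[0]-B[1]; print(np.degrees(np.arctan2(-b[0],b[1])))
c=P.mean(0); go(c[0],c[1],.0215,4.7)
```

```text
[[ 0.4805 -0.1339  0.005 ]
 [ 0.5884 -0.1249  0.005 ]
 [ 0.4917 -0.2894  0.005 ]
 [ 0.6018 -0.2802  0.005 ]] [ 0.5406 -0.2071  0.005 ]
[[ 0.5333 -0.1293  0.048 ]
 [ 0.5458 -0.2663  0.048 ]]
5.2097062205171465
t 3.65 pos [ 0.5403 -0.2046  0.2313] yaw 4.81 tilt [-0.      0.0002] units [-0.043  0.     3.497] az 0.018 F [-0.5  0.6  0.2] w 0.9950274992533544 0.0
```

```bash
python3 -m creep '{"deltas":[{"ax":0,"ay":0,"az":0,"dx":-0.04,"dy":0,"dz":0.7,"claw":85},{"ax":0,"ay":0,"az":0,"dx":0,"dy":0,"dz":0.7,"claw":60},{"ax":0,"ay":0,"az":0,"dx":0,"dy":0,"dz":0.7,"claw":60},{"ax":0,"ay":0,"az":0,"dx":0,"dy":0,"dz":0.7,"claw":60},{"ax":0,"ay":0,"az":0,"dx":0,"dy":0,"dz":0.4,"claw":60},{"ax":0,"ay":0,"az":0,"dx":0,"dy":0,"dz":0.25,"claw":60},{"ax":0,"ay":0,"az":0,"dx":0,"dy":0,"dz":0,"claw":40}]}' 60 && python3 -m creep '{"deltas":[{"ax":0,"ay":0,"az":0,"dx":0,"dy":0,"dz":0,"claw":5},{"ax":0,"ay":0,"az":0,"dx":0,"dy":0,"dz":0,"claw":5},{"ax":0,"ay":0,"az":0,"dx":0,"dy":0,"dz":0,"claw":5},{"ax":0,"ay":0,"az":0,"dx":0,"dy":0,"dz":0,"claw":5},{"ax":0,"ay":0,"az":0,"dx":0,"dy":0,"dz":0,"claw":5},{"ax":0,"ay":0,"az":0,"dx":0,"dy":0,"dz":0,"claw":5}]}' 80
python3 -c "
from h import *
go(.54,-.2055,.2,0.2)"
```

```text
time_s: 4.53
tool_pos: [0.5405, -0.207, 0.0241]
orientation: [-2.126, -2.312, 0.0]
ft_force: [0.4, 0.3, 0.0]
grip_width: 0.506
grip_force: 0.0
time_s: 5.28
tool_pos: [0.5414, -0.2079, 0.0259]
orientation: [2.126, 2.31, 0.001]
ft_force: [-1.5, 1.5, 6.4]
grip_width: 0.146
grip_force: 79.3
t 5.275 pos [ 0.5414 -0.2079  0.0259] yaw 4.74 tilt [ 0.0019 -0.0006] units [ 0.04  -0.014 -2.902] az 0.756 F [-1.5  1.5  6.4] w 0.14638392867994207 79.34718489646912
```

```bash
python3 -m creep '{"deltas":[{"ax":0,"ay":0,"az":0,"dx":0,"dy":0,"dz":-0.15,"claw":5},{"ax":0,"ay":0,"az":0,"dx":0,"dy":0,"dz":-0.3,"claw":5},{"ax":0,"ay":0,"az":0,"dx":0,"dy":0,"dz":-0.5,"claw":5},{"ax":0,"ay":0,"az":0.2,"dx":0,"dy":0,"dz":-0.5,"claw":5},{"ax":0,"ay":0,"az":0.2,"dx":0,"dy":0,"dz":-0.5,"claw":5},{"ax":0,"ay":0,"az":0.2,"dx":0,"dy":0,"dz":-0.5,"claw":5},{"ax":0,"ay":0,"az":0.14,"dx":0,"dy":0,"dz":-0.35,"claw":5},{"ax":0,"ay":0,"az":0,"dx":0,"dy":0,"dz":-0.15,"claw":5},{"ax":0,"ay":0,"az":0,"dx":0,"dy":0,"dz":0,"claw":5},{"ax":0,"ay":0,"az":0,"dx":0,"dy":0,"dz":0,"claw":5}]}'
python3 - <<'E'
from h import *
go(.5488,.1393,.2,0.2)
im,d,c=grab("wrist"); cv2.imwrite("pics/w2.png",im[:,:,::-1]); np.savez("w2.npz",im=im,d=d,K=c[0],D=c[1],E=c[2])
E
```

```text
time_s: 6.52
tool_pos: [0.5403, -0.2076, 0.2]
orientation: [-2.214, -2.226, 0.001]
ft_force: [0.3, -0.1, -5.2]
grip_width: 0.143
grip_force: 78.6
t 6.525 pos [ 0.5403 -0.2076  0.2   ] yaw 0.31 tilt [-0.0016  0.0007] units [5.78e+00 1.72e-01 4.00e-03] az 0.018 F [ 0.3 -0.1 -5.2] w 0.1434685811358655 78.57632160186768
```

View pics/w2.png

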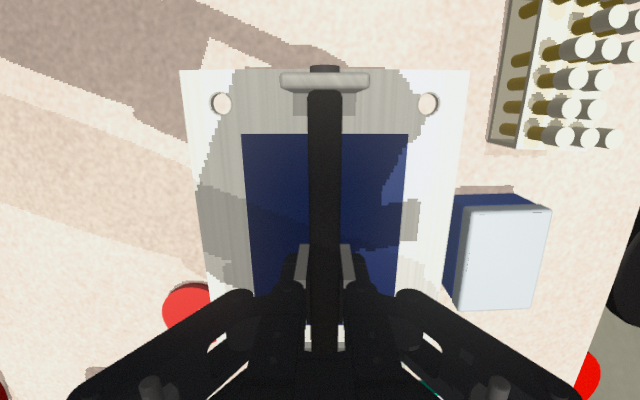

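Run:
```python
from h import *
f=np.load("w2.npz"); d=f["d"]; cam=(f["K"],f["D"],f["E"]); im=f["im"]
# plate plane from depth on mat / plate
pts=[(u,v) for u in list(range(255,300,5))+list(range(350,395,5)) for v in range(140,230,6)]
P=ondepth(pts,d,cam); A=np.c_[P[:,:2],np.ones(len(P))]
k,r,_,_=np.linalg.lstsq(A,P[:,2],rcond=None); print("mat plane slope x,y",k[:2].round(4),"n rms",np.sqrt(r/len(P)), "z mean",P[:,2].mean())
# refine hole centres
g=cv2.cvtColor(im,cv2.COLOR_RGB2GRAY)
Q=ondepth([(205,110),(205,95),(235,88),(445,110),(445,95),(415,88)],d,cam);print("plate top",Q.round(4).tolist())
z=P[:,2].mean()-.002
H=onz([(221,103),(428,103)],z,cam); print(H.round(4)); v=H[1]-H[0]; print("yaw",np.degrees(np.arctan2(v[1],v[0])),"spacing",np.linalg.norm(v),"centre(y minus78)",H.mean(0)-[0,.078,0])
```

```text
mat plane slope x,y [-0.0012  0.1102] n rms [0.00971381] z mean 0.1818073704715171
plate top [[0.4769, -0.1318, 0.1805], [0.4771, -0.1242, 0.179], [0.4935, -0.1208, 0.1794], [0.6046, -0.1312, 0.1787], [0.604, -0.1235, 0.1779], [0.5872, -0.1203, 0.1792]]
[[ 0.4856 -0.1283  0.1798]
 [ 0.5946 -0.1277  0.1798]]
yaw 0.28727271265938414 spacing 0.10905644679471913 centre(y minus78) [ 0.54009893 -0.20601629  0.17980737]
```

```bash
python3 -m creep '{"deltas":[{"ax":0,"ay":0,"az":0,"dx":0.3,"dy":0.02,"dz":0,"claw":5},{"ax":0,"ay":0,"az":0,"dx":0.6,"dy":0.02,"dz":0,"claw":5},{"ax":0,"ay":0,"az":0,"dx":0.8,"dy":0.02,"dz":0,"claw":5},{"ax":0,"ay":0,"az":0,"dx":0.9,"dy":0.02,"dz":0,"claw":5},{"ax":0,"ay":0,"az":0,"dx":0.9,"dy":0.02,"dz":0,"claw":5},{"ax":0,"ay":0,"az":0,"dx":0.9,"dy":0.02,"dz":0,"claw":5},{"ax":0,"ay":0,"az":0,"dx":0.7,"dy":0.02,"dz":0,"claw":5},{"ax":0,"ay":0,"az":0,"dx":0.43,"dy":0.02,"dz":0,"claw":5},{"ax":0,"ay":0,"az":0,"dx":0.22,"dy":0.01,"dz":0,"claw":5},{"ax":0,"ay":0,"az":0,"dx":0,"dy":0,"dz":0.3,"claw":5},{"ax":0,"ay":0,"az":0,"dx":0,"dy":0,"dz":0.4,"claw":5},{"ax":0,"ay":0,"az":0,"dx":0,"dy":0,"dz":0,"claw":5}]}'
python3 - <<'E'
from h import *
go(.5488,.1383,.158,0.2)
im,d,c=grab("top"); np.savez("t3.npz",im=im,d=d,K=c[0],D=c[1],E=c[2])
a=cv2.resize(im[145:255,220:330],None,fx=5,fy=5,interpolation=cv2.INTER_CUBIC)
cv2.imwrite("pics/t3.png",a[:,:,::-1])
E
```

```text
time_s: 8.07
tool_pos: [0.548, 0.1362, 0.1563]
orientation: [-2.215, -2.225, 0.006]
ft_force: [0.4, -0.1, -5.8]
grip_width: 0.147
grip_force: 78.5
t 8.075 pos [0.548  0.1362 0.1563] yaw 0.24 tilt [-0.0041 -0.001 ] units [ 0.035  0.014 -0.028] az 0.007 F [ 0.4 -0.1 -5.8] w 0.1468756762303723 78.52505922317505
```

View pics/t3.png

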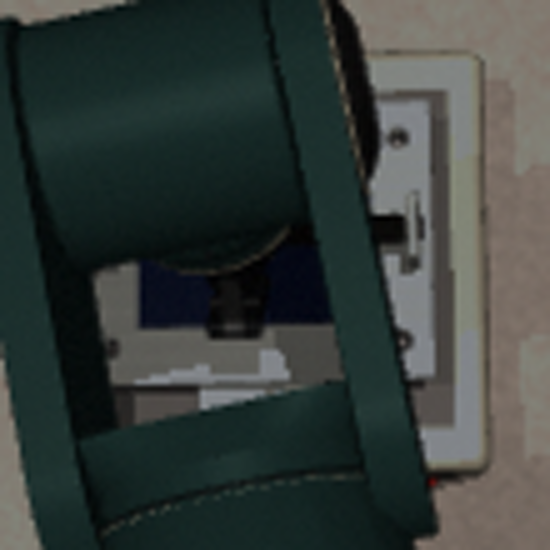

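Run:
```python
from h import *
f=np.load("t3.npz"); cam=(f["K"],f["D"],f["E"])
h=np.array([(398,137),(403,340),(110,348)])/5+[219.6,144.6]
P=onz(h,.1354,cam); print(P.round(4)); print("centre",((P[0]+P[2])/2).round(4)); go(0,0,0,0)
Q=onz([(243.5,175.2),(299,174),(300.1,213.2),(243.5,214.3)],.106,cam); print(Q.round(4),Q.mean(0))
# wrist: holes & maybe the pins beyond
im,d,c=grab("wrist"); cv2.imwrite("pics/w3.png",im[:,:,::-1]); np.savez("w3.npz",im=im,d=d,K=c[0],D=c[1],E=c[2])
```

```text
[[0.6035 0.0612 0.1354]
 [0.4933 0.0602 0.1354]
 [0.4922 0.2166 0.1354]]
centre [0.5479 0.1389 0.1354]
t 8.125 pos [0.5486 0.1364 0.1581] yaw 0.25 tilt [-0.0021 -0.0006] units [-2.233 -9.148  2.656] az 0.041 F [ 0.2  0.  -4.3] w 0.14406201731210022 78.52694034576416
[[0.6035 0.217  0.106 ]
 [0.6036 0.0629 0.106 ]
 [0.4945 0.0616 0.106 ]
 [0.4946 0.2168 0.106 ]] [0.54905592 0.13955858 0.106     ]
```

View pics/w3.png

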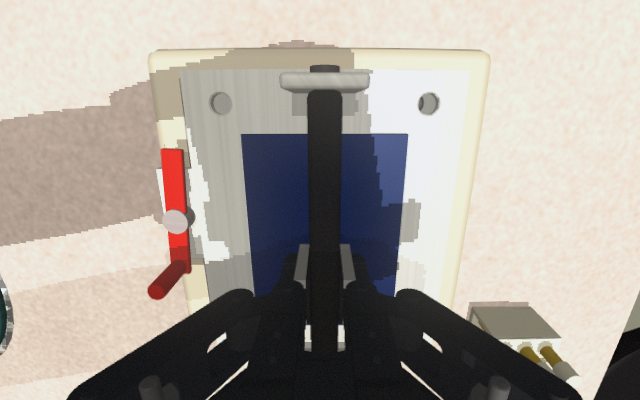

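```bash
python3 -m creep '{"deltas":[{"ax":0,"ay":0,"az":0,"dx":0.01,"dy":0.01,"dz":0.1,"claw":5},{"ax":0,"ay":0,"az":0,"dx":0,"dy":0,"dz":0.1,"claw":5},{"ax":0,"ay":0,"az":0,"dx":0,"dy":0,"dz":0.08,"claw":5},{"ax":0,"ay":0,"az":0,"dx":0,"dy":0,"dz":0.04,"claw":5},{"ax":0,"ay":0,"az":0,"dx":0,"dy":0,"dz":0.02,"claw":5},{"ax":0,"ay":0,"az":0,"dx":0,"dy":0,"dz":0.02,"claw":5},{"ax":0,"ay":0,"az":0,"dx":0,"dy":0,"dz":0.02,"claw":5},{"ax":0,"ay":0,"az":0,"dx":0,"dy":0,"dz":0,"claw":5}]}'; python3 -c "
from h import *
go(.549,.137,.126,.2)"
python3 -m creep '{"deltas":[{"ax":0,"ay":0,"az":0,"dx":0,"dy":0,"dz":0.02,"claw":5},{"ax":0,"ay":0,"az":0,"dx":0,"dy":0,"dz":0.02,"claw":5},{"ax":0,"ay":0,"az":0,"dx":0,"dy":0,"dz":0.02,"claw":5},{"ax":0,"ay":0,"az":0,"dx":0,"dy":0,"dz":0,"claw":5}]}'; python3 -c "
from h import *
go(.549,.137,.126,.2)"
```

```text
time_s: 9.18
tool_pos: [0.5497, 0.1379, 0.1364]
orientation: [-2.216, -2.227, 0.0]
ft_force: [0.5, -0.4, -4.7]
grip_width: 0.145
grip_force: 78.8
t 9.175 pos [0.5497 0.1379 0.1364] yaw 0.3 tilt [-0.0001 -0.    ] units [-0.016 -0.011  0.174] az 0.017 F [ 0.5 -0.4 -4.7] w 0.14501070193586138 78.78256559371948
time_s: 9.68
tool_pos: [0.5496, 0.1379, 0.1327]
orientation: [-2.216, -2.227, 0.0]
ft_force: [0.2, -0.4, -4.2]
grip_width: 0.145
grip_force: 78.7
t 9.675 pos [0.5496 0.1379 0.1327] yaw 0.3 tilt [-0.0003 -0.    ] units [-0.015 -0.01   0.112] az 0.016 F [ 0.2 -0.4 -4.2] w 0.14522892481075603 78.69377017021179
```

```bash
python3 -m creep '{"deltas":[{"ax":0,"ay":0,"az":0,"dx":-0.01,"dy":0,"dz":0.02,"claw":5},{"ax":0,"ay":0,"az":0,"dx":0,"dy":0,"dz":0.02,"claw":5},{"ax":0,"ay":0,"az":0,"dx":0,"dy":0,"dz":0,"claw":5}]}'; python3 -c "
from h import *
go(.549,.137,.126,.2)"
python3 -m creep '{"deltas":[{"ax":0,"ay":0,"az":0,"dx":0,"dy":0,"dz":0.02,"claw":5},{"ax":0,"ay":0,"az":0,"dx":0,"dy":0,"dz":0.02,"claw":5},{"ax":0,"ay":0,"az":0,"dx":0,"dy":0,"dz":0,"claw":5}]}'; python3 -c "
from h import *
go(.549,.137,.126,.2)"
```

```text
time_s: 10.05
tool_pos: [0.5497, 0.1373, 0.1304]
orientation: [-2.216, -2.227, 0.0]
ft_force: [-0.1, 0.7, -4.9]
grip_width: 0.144
grip_force: 78.7
t 10.05 pos [0.5497 0.1373 0.1304] yaw 0.3 tilt [-0.0002 -0.    ] units [-0.005 -0.011  0.073] az 0.017 F [-0.1  0.7 -4.9] w 0.14429376982992986 78.69408130645752
time_s: 10.42
tool_pos: [0.5497, 0.1373, 0.128]
orientation: [-2.216, -2.227, 0.0]
ft_force: [0.0, 0.1, -5.4]
grip_width: 0.144
grip_force: 78.7
t 10.425 pos [0.5497 0.1373 0.128 ] yaw 0.3 tilt [-0.0002 -0.    ] units [-0.006 -0.011  0.033] az 0.016 F [ 0.   0.1 -5.4] w 0.1441988262128162 78.69335174560547
```

```bash
python3 -m creep '{"deltas":[{"ax":0,"ay":0,"az":0,"dx":0,"dy":0,"dz":0.02,"claw":5},{"ax":0,"ay":0,"az":0,"dx":0,"dy":0,"dz":0,"claw":5}]}'; python3 -m creep '{"deltas":[{"ax":0,"ay":0,"az":0,"dx":0,"dy":0,"dz":0.02,"claw":5},{"ax":0,"ay":0,"az":0,"dx":0,"dy":0,"dz":0,"claw":5}]}'; python3 -c "
from h import *
go(.549,.137,.126,.2)"
```

```text
time_s: 10.68
tool_pos: [0.5497, 0.1373, 0.1268]
orientation: [-2.216, -2.227, 0.0]
ft_force: [0.5, 0.4, -4.4]
grip_width: 0.14
grip_force: 78.7
time_s: 10.92
tool_pos: [0.5498, 0.1374, 0.1259]
orientation: [2.216, 2.227, 0.001]
ft_force: [0.1, -0.2, -2.5]
grip_width: 0.143
grip_force: 79.0
t 10.925 pos [0.5498 0.1374 0.1259] yaw 0.3 tilt [0.0003 0.0001] units [-0.006 -0.014 -0.002] az 0.016 F [ 0.1 -0.2 -2.5] w 0.14314165398143755 78.98679614067078
```

```bash
python3 -m creep '{"deltas":[{"ax":0,"ay":0,"az":0,"dx":0,"dy":0,"dz":0.02,"claw":5},{"ax":0,"ay":0,"az":0,"dx":0,"dy":0,"dz":0,"claw":5}]}'; python3 -m creep '{"deltas":[{"ax":0,"ay":0,"az":0,"dx":0,"dy":0.03,"dz":0,"claw":5},{"ax":0,"ay":0,"az":0,"dx":0,"dy":0.02,"dz":0,"claw":5},{"ax":0,"ay":0,"az":0,"dx":0,"dy":0,"dz":0,"claw":5}]}'
python3 - <<'E'
from h import *
go(.549,.137,.126,.2)
im,d,c=grab("wrist"); cv2.imwrite("pics/w4.png",im[:,:,::-1]); np.savez("w4.npz",im=im,d=d,K=c[0],D=c[1],E=c[2])
E
```

```text
time_s: 11.18
tool_pos: [0.5499, 0.1374, 0.1258]
orientation: [2.215, 2.227, 0.001]
ft_force: [-5.7, -0.7, 8.8]
grip_width: 0.145
grip_force: 80.6
time_s: 11.55
tool_pos: [0.5521, 0.1375, 0.1257]
orientation: [-2.215, -2.227, 0.001]
ft_force: [-13.9, -0.6, 12.8]
grip_width: 0.143
grip_force: 81.2
t 11.55 pos [0.5521 0.1375 0.1257] yaw 0.3 tilt [-0.0012  0.0002] units [-0.008 -0.052 -0.005] az 0.017 F [-13.9  -0.6  12.8] w 0.1426615785347714 81.18864297866821
```

View pics/w4.png

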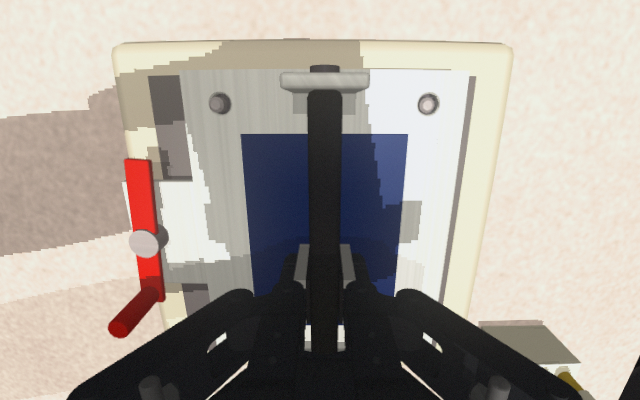

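```bash
python3 - <<'E'
from h import *
im=np.load("w4.npz")["im"]
a=np.hstack([cv2.resize(im[83:123,c-20:c+20],None,fx=9,fy=9,interpolation=cv2.INTER_CUBIC) for c in(220,428)]); cv2.imwrite("pics/c4.png",a[:,:,::-1])
E
python3 -m creep '{"deltas":[{"ax":0,"ay":0,"az":0,"dx":0,"dy":-0.03,"dz":-0.01,"claw":5},{"ax":0,"ay":0,"az":0,"dx":0,"dy":0,"dz":-0.01,"claw":5},{"ax":0,"ay":0,"az":0,"dx":0,"dy":0,"dz":0,"claw":5}]}'
```

```text
time_s: 11.98
tool_pos: [0.551, 0.1374, 0.1258]
orientation: [2.216, 2.227, 0.0]
ft_force: [0.8, 0.2, 0.5]
grip_width: 0.139
grip_force: 79.5
```

View pics/c4.png

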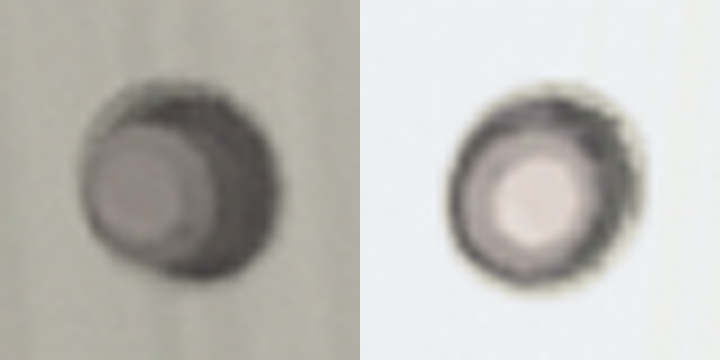

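Both pins fill their holes, so the plate is down over them. Next I release and rise.

```bash
python3 -m creep '{"deltas":[{"ax":0,"ay":0,"az":0,"dx":0,"dy":0,"dz":0,"claw":50},{"ax":0,"ay":0,"az":0,"dx":0,"dy":0,"dz":0,"claw":50},{"ax":0,"ay":0,"az":0,"dx":0,"dy":0,"dz":0,"claw":50},{"ax":0,"ay":0,"az":0,"dx":0,"dy":0,"dz":-0.2,"claw":50},{"ax":0,"ay":0,"az":0,"dx":0,"dy":0,"dz":-0.5,"claw":50},{"ax":0,"ay":0,"az":0,"dx":0,"dy":0,"dz":-0.5,"claw":50},{"ax":0,"ay":0,"az":0,"dx":0,"dy":-0.4,"dz":-0.4,"claw":50},{"ax":0,"ay":0,"az":0,"dx":0,"dy":-0.4,"dz":0,"claw":50},{"ax":0,"ay":0,"az":0,"dx":0,"dy":0,"dz":0,"claw":50},{"ax":0,"ay":0,"az":0,"dx":0,"dy":0,"dz":0,"claw":50}]}'
python3 - <<'E'
from h import *
go(.549,.137,.126,.2)
im,d,c=grab("wrist"); cv2.imwrite("pics/w5.png",im[:,:,::-1]); np.savez("w5.npz",im=im,d=d,K=c[0],D=c[1],E=c[2])
E
```

```text
time_s: 13.22
tool_pos: [0.5032, 0.1371, 0.2222]
orientation: [2.215, 2.227, 0.001]
ft_force: [-0.3, 0.3, 0.6]
grip_width: 0.589
grip_force: 0.0
t 13.225 pos [0.5032 0.1371 0.2222] yaw 0.3 tilt [0.0007 0.0001] units [-0.006  0.762  1.604] az 0.017 F [-0.3  0.3  0.6] w 0.589442791650266 0.0
```

View pics/w5.png

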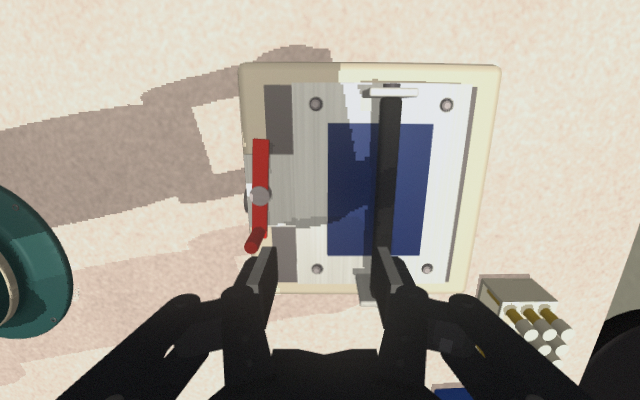

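The platform is seated, with pins showing in all four holes at (316,104), (447,105), (317,269) and (427,268). The latch pivot is at (260,196), its nose tip at (261,140) and the peg top at about (251,246).

Run:
```python
from h import *
f=np.load("w5.npz"); cam=(f["K"],f["D"],f["E"]); d=f["d"]
print("pins",onz([(316,104),(447,105),(317,269),(427,268)],.107,cam).mean(0).round(4))
Q=ondepth([(316,150),(316,240),(445,150),(430,240),(300,120),(300,250)],d,cam);print("plate top z",Q[:,2].round(4))
print("pivot",onz([(260,196)],.112,cam).round(4),"nose tip",onz([(261,140)],.111,cam).round(4),"peg top",onz([(251,246)],.145,cam).round(4))
go(.444,.1045,.25,0.3)
```

```text
pins [0.5512 0.1386 0.107 ]
plate top z [0.1058 0.1054 0.1057 0.1053 0.1052 0.1053]
pivot [[0.4461 0.1375 0.112 ]] nose tip [[0.4497 0.1867 0.111 ]] peg top [[0.4433 0.1046 0.145 ]]
t 13.275 pos [0.5033 0.1371 0.2219] yaw 0.29 tilt [ 0.0002 -0.    ] units [-0.538 -0.991 -0.468] az -0.001 F [-0.6  0.2  0.1] w 0.5842687867666444 0.0
```

```bash
python3 -m creep '{"deltas":[{"ax":0,"ay":0,"az":0,"dx":-0.28,"dy":-0.496,"dz":0,"claw":50},{"ax":0,"ay":0,"az":0,"dx":-0.28,"dy":-0.496,"dz":0,"claw":50},{"ax":0,"ay":0,"az":0,"dx":0,"dy":0,"dz":0.1,"claw":50},{"ax":0,"ay":0,"az":0,"dx":0,"dy":0,"dz":0.4,"claw":45},{"ax":0,"ay":0,"az":0,"dx":0,"dy":0,"dz":0.4,"claw":40},{"ax":0,"ay":0,"az":0,"dx":0,"dy":0,"dz":0.4,"claw":40},{"ax":0,"ay":0,"az":0,"dx":0,"dy":0,"dz":0.4,"claw":40},{"ax":0,"ay":0,"az":0,"dx":0,"dy":0,"dz":0,"claw":40}]}'
python3 -m creep '{"deltas":[{"ax":0,"ay":0,"az":0,"dx":0,"dy":0,"dz":0,"claw":8},{"ax":0,"ay":0,"az":0,"dx":0,"dy":0,"dz":0,"claw":8},{"ax":0,"ay":0,"az":0,"dx":0,"dy":0,"dz":0,"claw":8},{"ax":0,"ay":0,"az":0,"dx":0,"dy":0,"dz":0,"claw":8},{"ax":0,"ay":0,"az":0,"dx":0,"dy":0,"dz":0,"claw":8}]}' 30
python3 -c "
from h import *
go(.444,.1035,.12,.2)"
```

```text
time_s: 14.28
tool_pos: [0.4433, 0.1032, 0.1179]
orientation: [-2.214, -2.226, 0.005]
ft_force: [-0.2, 1.0, 0.4]
grip_width: 0.471
grip_force: 0.0
time_s: 14.9
tool_pos: [0.4439, 0.1032, 0.1203]
orientation: [2.215, 2.227, 0.001]
ft_force: [0.8, -1.3, 5.4]
grip_width: 0.126
grip_force: 29.7
t 14.9 pos [0.4439 0.1032 0.1203] yaw 0.3 tilt [0.0012 0.    ] units [0.005 0.002 0.005] az 0.016 F [ 0.8 -1.3  5.4] w 0.12586715041050914 29.715914726257324
```

```bash
python3 -m creep '{"deltas":[{"ax":0,"ay":0,"az":1,"dx":0,"dy":-0.061,"dz":0,"claw":8},{"ax":0,"ay":0,"az":1,"dx":0,"dy":-0.061,"dz":0,"claw":8},{"ax":0,"ay":0,"az":1,"dx":0,"dy":-0.061,"dz":0,"claw":8},{"ax":0,"ay":0,"az":1,"dx":0,"dy":-0.061,"dz":0,"claw":8}]}'
python3 -c "
from h import *
go(.444,.1035,.12,.2)"
python3 -m creep '{"deltas":[{"ax":0,"ay":0,"az":1,"dx":0,"dy":-0.061,"dz":0,"claw":8},{"ax":0,"ay":0,"az":1,"dx":0,"dy":-0.061,"dz":0,"claw":8},{"ax":0,"ay":0,"az":1,"dx":0,"dy":-0.061,"dz":0,"claw":8},{"ax":0,"ay":0,"az":1,"dx":0,"dy":-0.061,"dz":0,"claw":8}]}'
python3 -c "
from h import *
go(.412,.1375,.12,-86)"
```

```text
time_s: 15.4
tool_pos: [0.4294, 0.1061, 0.1202]
orientation: [-2.632, -1.713, -0.003]
ft_force: [3.5, 6.2, 2.4]
grip_width: 0.122
grip_force: 29.5
t 15.4 pos [0.4294 0.1061 0.1202] yaw -23.89 tilt [0.0013 0.0018] units [0.059 0.239 0.003] az -4.014 F [3.5 6.2 2.4] w 0.1216174096629281 29.46832627058029
time_s: 15.9
tool_pos: [0.4178, 0.1145, 0.1203]
orientation: [-2.93, -1.129, -0.006]
ft_force: [12.0, 12.6, -0.9]
grip_width: 0.129
grip_force: 29.2
t 15.9 pos [0.4178 0.1145 0.1203] yaw -47.87 tilt [0.0031 0.003 ] units [ 0.185 -0.349  0.005] az 6.355 F [12.  12.6 -0.9] w 0.1289017068517471 29.170441925525665
```

```bash
python3 -m creep '{"deltas":[{"ax":0,"ay":0,"az":1,"dx":0.04,"dy":-0.061,"dz":0,"claw":8},{"ax":0,"ay":0,"az":1,"dx":0.02,"dy":-0.061,"dz":0,"claw":8},{"ax":0,"ay":0,"az":1,"dx":0.01,"dy":-0.061,"dz":0,"claw":8},{"ax":0,"ay":0,"az":1,"dx":0.01,"dy":-0.061,"dz":0,"claw":8},{"ax":0,"ay":0,"az":0,"dx":0,"dy":0,"dz":0,"claw":8}]}'
python3 -c "
from h import *
go(.412,.1375,.12,-86)"
```

```text
time_s: 16.52
tool_pos: [0.4111, 0.1284, 0.1198]
orientation: [-3.102, -0.498, 0.007]
ft_force: [-19.8, -2.4, 12.8]
grip_width: 0.128
grip_force: 30.6
t 16.525 pos [0.4111 0.1284 0.1198] yaw -71.76 tilt [-0.0043 -0.0004] units [ 0.061 -0.14  -0.004] az 2.373 F [-19.8  -2.4  12.8] w 0.12753891393600084 30.58172106742859
```

```bash
python3 -m creep '{"deltas":[{"ax":0,"ay":0,"az":1,"dx":-0.04,"dy":-0.061,"dz":0,"claw":8},{"ax":0,"ay":0,"az":1,"dx":0,"dy":-0.061,"dz":0,"claw":8},{"ax":0,"ay":0,"az":0.4,"dx":0,"dy":-0.04,"dz":0,"claw":8},{"ax":0,"ay":0,"az":0,"dx":0,"dy":0,"dz":0,"claw":8}]}'
python3 -c "
from h import *
go(.412,.1375,.12,-86)"
```

```text
time_s: 17.02
tool_pos: [0.4091, 0.1373, 0.1202]
orientation: [-3.139, -0.106, -0.004]
ft_force: [7.4, 1.8, 2.2]
grip_width: 0.126
grip_force: 29.4
t 17.025 pos [0.4091 0.1373 0.1202] yaw -86.12 tilt [0.0024 0.0008] units [0.049 0.001 0.003] az -0.021 F [7.4 1.8 2.2] w 0.12607055694302058 29.447198510169983
```

Push on to the stop while watching the tangential (y) force.

```bash
python3 -m creep '{"deltas":[{"ax":0,"ay":0,"az":0.3,"dx":0.015,"dy":-0.03,"dz":0,"claw":8},{"ax":0,"ay":0,"az":0,"dx":0,"dy":-0.03,"dz":0,"claw":8},{"ax":0,"ay":0,"az":0,"dx":0,"dy":0,"dz":0,"claw":8}]}'; python3 -m creep '{"deltas":[{"ax":0,"ay":0,"az":0,"dx":0,"dy":-0.02,"dz":0,"claw":8},{"ax":0,"ay":0,"az":0,"dx":0,"dy":0,"dz":0,"claw":8}]}'
```

```text
time_s: 17.4
tool_pos: [0.4091, 0.1399, 0.1199]
orientation: [3.139, 0.056, 0.0]
ft_force: [1.6, -9.6, 6.0]
grip_width: 0.124
grip_force: 30.0
time_s: 17.65
tool_pos: [0.4091, 0.1406, 0.1198]
orientation: [3.138, 0.056, 0.0]
ft_force: [0.8, -14.9, 5.2]
grip_width: 0.125
grip_force: 30.2
```

```bash
python3 -m creep '{"deltas":[{"ax":0,"ay":0,"az":0,"dx":0,"dy":0.02,"dz":0,"claw":35},{"ax":0,"ay":0,"az":0,"dx":0,"dy":0,"dz":0,"claw":35},{"ax":0,"ay":0,"az":0,"dx":0,"dy":0,"dz":0,"claw":35},{"ax":0,"ay":0,"az":0,"dx":0,"dy":0,"dz":-0.3,"claw":35},{"ax":0,"ay":0,"az":0,"dx":0,"dy":0,"dz":-0.6,"claw":35},{"ax":0,"ay":0,"az":0,"dx":0,"dy":0,"dz":-0.6,"claw":35},{"ax":0,"ay":0,"az":0,"dx":-0.5,"dy":0,"dz":-0.3,"claw":35},{"ax":0,"ay":0,"az":0,"dx":0,"dy":0,"dz":0,"claw":35},{"ax":0,"ay":0,"az":0,"dx":0,"dy":0,"dz":0,"claw":35}]}'
python3 - <<'E'
from h import *
go(.412,.1375,.12,-86)
im,d,c=grab("wrist"); cv2.imwrite("pics/w6.png",im[:,:,::-1])
E
```

```text
time_s: 18.77
tool_pos: [0.3792, 0.1395, 0.228]
orientation: [-3.141, -0.058, -0.001]
ft_force: [0.2, 0.7, -0.2]
grip_width: 0.412
grip_force: 0.0
t 18.775 pos [0.3792 0.1395 0.228 ] yaw -87.89 tilt [0.0006 0.0001] units [0.543 0.054 1.8  ] az -0.316 F [ 0.2  0.7 -0.2] w 0.4120804070422475 0.0
```

View pics/w6.png

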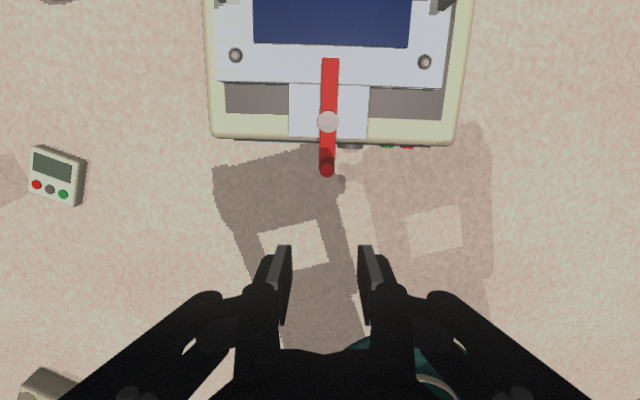

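The latch nose now points square over the platform's front edge, from pivot (328,121) to tip (330,60). The pins show in the front holes and the gripper is clear.

```bash
python3 -c "
from plant import bot
print(bot.hand_in())"
```

```text
the job is handed in; nothing more can be done
None
```

I seated the platform over all four pins, swung the latch to its stop and let go. I handed the job in at about 19 s; the hand-in gave no verdict.

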